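Feed a gear through the parts-washer flap

TASK

The parts washer on the bench has two lanes side by side, each closed by a yellow flap that hangs from its top edge; a steel gear waits in one lane and a copper-coloured bushing in the other. With the fingertips, steadily push the steel gear along its lane and in through its flap until it lies completely inside and out from under the flap, then draw the fingers back out so that the flap swings shut behind it. Only push the gear, never lift or fling it, and leave the bushing, its flap and everything else on the bench alone.

Things in the scene. Friction and masses are not known exactly. Their poses are not given: they have to be found in the camera images.
- washer: Fixed blue wash intake 325 x 200 mm (x, y), level steel deck 30 mm above the bench from x = -185 to +140 mm. Origin: on the bench, in the plane of the two shut flaps, midway between lanes. x runs along the lanes, from the open front (robot side) inward; y left; z up. Lanes: centre lines y = +50 (left) and -50 mm (right), each 72 mm wide, open above. Inside, open above to x = +95, back wall at x = +132 mm.
- sill_left (a point): Point on the deck below the left flap, on the left lane's centre line (washer x 0, y +50, z 30 mm); axes as the washer's. Door posts (x = -4 to +4 mm, 70 mm high) leave an opening 72 mm wide, crossed only by the 6 mm hinge rod 66 mm over the deck. Before it the lane lies between rails 12 mm high (x = -169 to -4 mm, middle one 28 mm wide), behind it between walls 40 mm high.
- sill_right (a point): The same for the right lane (washer x 0, y -50, z 30 mm). Inside, a hood 66 mm above the deck covers x = +95 to +140 mm of both lanes.
- flap_left (a joint): Left lane's yellow flap, 66 mm wide, 49 tall, 3 thick, 120 g, hinged along its top edge 66 mm above the deck; lower edge 17 mm above the deck. Rad: 0 = hanging shut, grows as the lower edge swings inward (+x), up to 1.4; cannot swing outward. Opens with under 1.5 N, rides over what is beneath it (0.46 rad on the gear) and, once clear, falls shut in about a second.
- flap_right (a joint): The same flap in the right lane.
- gear_center (a point): Steel gear: bright toothed disc flat on the deck, 56 mm across the teeth, 22 mm high, 16 mm bore, 0.2 to 0.4 kg, in either lane before the flap. Point: its centre, 11 mm above the deck. It is in the lane on whose side (washer y) it lies. The flap lies on it until its rear edge is 22 mm past the flap plane (centre 50 mm past), then drops free behind it.
- bushing_center (a point): Copper-coloured plain bushing (smooth ring), 54 mm outside, 36 mm inside, 20 mm high, flat on the deck of the other lane; the point is its centre, 10 mm above the deck. Not to be disturbed.
- oil_bottle: Blue bottle with black cap, 60 mm in diameter, 170 mm high, standing left of the washer; origin at the centre of its underside. Bystander.
- grease_can: Red can, 76 mm in diameter, 100 mm high; origin at the centre of its underside. Bystander.
- wrench: Steel wrench 200 mm long lying on the bench, right. Bystander.
- screwdriver: Orange-handled screwdriver 200 mm long lying on the bench, left. Bystander.
- bearing: Dark steel bearing ring, 68 mm outside, 18 mm high, flat on the bench; origin at the centre of its underside. Bystander.
- parts_cup: Aluminium cup, 80 mm in diameter, 70 mm high, standing on the bench; origin at the centre of its underside. Bystander.

How it is judged:
On the way, in this order (a step that is already met when the one before it is completed fails the run):
1. the gear is pushed into its flap, which stands open on it (x of gear_center in the frame of washer above -0.03 m and value of joint any of flap_left, flap_right above 0.3 rad).
2. the gear is past the flap (x of gear_center in the frame of washer above 0.034 m), for 0.2 s.
At the end, for the whole second after the job is handed in: the gear lies flat on the deck inside the washer, its centre 34 to 105 mm past the flap plane, at rest, and both flaps hang shut (within 0.06 rad) (x of gear_center in the frame of washer between 0.034 and 0.105 m and z of gear_center in the frame of washer between 0.036 and 0.046 m and value of joint each of flap_left, flap_right below 0.06 rad and linear speed of gear below 0.02 m/s); the robot touches nothing.
It fails at once if the gear is lifted (over 12 mm) or tipped (over 0.4 rad) (z of gear_center in the frame of washer above 0.053 m or angle between gear_center's own z axis and vertical above 0.4 rad).
It fails at once if the gear is flung (over 0.5 m/s) (linear speed of gear above 0.5 m/s).
It fails at once if the flap of the bushing's lane is opened ((y of gear_center in the frame of washer above 0 m and value of joint flap_right above 0.15 rad) or (y of gear_center in the frame of washer below 0 m and value of joint flap_left above 0.15 rad)).
It fails at once if the bushing or another thing on the bench is moved (over 15 mm) (distance of any of bushing_center, oil_bottle, grease_can, wrench, screwdriver, bearing, parts_cup from where it was at the start of the episode above 0.015 m).
It also fails if it takes over 45 s, if anything falls off the work surface, if the arm or the gripper's body presses on something with over 40 N, if the wrist force passes 120 N, or if a joint passes its speed limit or range.

ROBOT

A 6-joint arm with a two-finger parallel gripper is mounted at the origin on the work surface. World frame = base frame: x ahead of the robot, y to its left, z up, the work surface at z = 0. Lengths are in m, angles in rad, forces in N, time in s.
With the tool pointing down it reaches from about 0.375 to 0.975 m from the base axis. Payload 3.8 kg.
Tool frame: the origin (TCP) lies at the very end of the fingers, on their centre line; the grasp point (between the pads) lies 19 mm behind it; z points along the fingers, y is the direction in which the jaws open and shut (so a half turn about z gives the same grasp; the last joint's range is limited). The gripper opens to 85 mm and grips with 20 to 120 N. Pads are 22 mm wide; open, the fingers measure 114 mm over their backs; the gripper's body (76 mm by 85 mm) begins 54 mm behind the grasp point. The pads swing forward as they close: fully open they stand 13 mm farther back than shut.
Start: joints at [-1.356, 0.264, 1.604, -0, 1.274, -0.037], TCP at [0.168, -0.654, 0.231] pointing down, gripper open.
Joint ranges: [-2.63, 2.63], [-0.94, 2.18], [0.31, 2.57], [-1.31, 4.45], [0, 2.66], [-2.55, 2.55]. Speed limits (rad/s): [2.57, 2.57, 3.14, 3.14, 3.14, 3.14].

INTERFACE

Orientations are given as a rotation vector (axis times angle).
In Python, from workcell import status, read_camera, camera_info, order gives the robot as it stands.
- The arm moves only by the tool move_arm, never from a script. Its argument "deltas" is a list of rows, each a list of 3 entries, a list of its own where there are three numbers: the turn, a rotation vector about the world's x, y, z as a fraction of full scale, then the shift along the world's x, y, z as a fraction of full scale, then the closure, from -1 (fully open) to 1 (shut), so that 0 is half open. A call has 1 to 20 rows; each row is the pose to reach, as a shift and turn from the pose commanded when the call began; what a row does not reach only later rows make up. Full scale, the value 1, is 0.1 m for a shift and pi/2 rad for a turn. A row lasts 1/8 s, in which the tool goes at most 62.5 mm and 10.7 degrees, less where a joint would pass 70% of its speed; a pose out of reach is approached as far as the arm can. A call with a number of a shift or a turn outside -1 to 1 is refused whole. A call with a gripper value outside its range is refused whole. The fingers move at their own pace and stop on an object; "grip_force" is the grip in N (left out, the last holds). Time passes only in rows, so rows that repeat a pose let the fingers close. It gives the time, the measured TCP pose, the force and the opening at its end, in the units of the state.
- status.read_state(): the state, without advancing time (a new reading comes with each control period).
- read_camera(name): name is "scene" or "side" or "wrist"; returns (picture, depth): 400x640x3 uint8, red, green, blue; 400x640 float32, m along the optical axis (not along the pixel's ray), 0 where there is no reading.
- camera_info(name): a dict with "K" (3x3 intrinsics, pixels), "D" ([k1, k2, p1, p2, k3] as OpenCV has them; the pictures are not rectified), "R" (3x3) and "t" (3): a world point X has camera coordinates R X + t. Camera axes: x right, y down, z forward; pixel columns grow to the right and rows downward; lengths in m; the calibration is good to about 2 mm. A picture is of the moment at which its call begins: read the wrist's pose just before it. camera_info takes no time and is no camera call; for the wrist camera it gives the pose at the moment of the call.
- order.finish_job(): hands the job in, once; it reports no verdict.
The state is a dict: "time": time; "q": joint angles; "joint_vel": joint speeds; "joint_torque": joint torques, N m; "tool_pos": TCP position; "tcp_rot": TCP orientation; "wrist_force": force on the tool from outside, world axes, zero at the start; "torque": the same for the moment, N m; "width": opening from 0.0 (shut) to 1.0 (fully open).
Only numpy, scipy, OpenCV 4.12 (cv2) and the standard library are available. Lean on these libraries where they do the work, as an engineer would, in place of code of your own. Each camera call takes 0.05 s, during which the arm holds its last target. There are 200 camera calls.

## Working session

There is one attempt and no reset: what is moved stays moved. The work goes in short steps, Python scripts to look and compute and a tool call to move; the robot and the scene stay as the last step left them, time stands still between calls to the robot, and variables do not carry over. Pictures are saved under pics/ and viewed, about 8 in all and at most 12, crops included, and the job is handed in when it is done.

Besides the shell and the picture viewer there is one more tool, called after "Request:" as name(argument=value, ...), one argument or row to a line, values as JSON. move_arm: Moves the arm, as the interface text tells. Its arguments: {"type":"object","properties":{"deltas":{"type":"array","items":{"type":"array"}},"grip_force":{"type":"number"}},"required":["deltas"]}

```bash
mkdir -p pics; cat > h.py <<'E'
import numpy as np, cv2
from workcell import status, read_camera, camera_info, order
def rays(name, px, z, ci=None):
    ci=ci or camera_info(name); K,D,R,t=[np.array(ci[k],float) for k in("K","D","R","t")]
    u=cv2.undistortPoints(np.array(px,float).reshape(-1,1,2),K,D).reshape(-1,2)
    d=np.c_[u,np.ones(len(u))]@R; c=-R.T@t
    return c+d*((z-c[2])/d[:,2])[:,None]
def cloud(name, depth, ci=None):
    ci=ci or camera_info(name); K,D,R,t=[np.array(ci[k],float) for k in("K","D","R","t")]
    h,w=depth.shape; g=np.stack(np.meshgrid(np.arange(w),np.arange(h)),-1).reshape(-1,1,2).astype(float)
    u=cv2.undistortPoints(g,K,D).reshape(-1,2)
    p=np.c_[u,np.ones(len(u))]*depth.reshape(-1,1)
    return ((p-t)@R).reshape(h,w,3)
E
python3 - <<'E'
from h import *
s=status.read_state(); print(s)
for n in("scene","side"):
    im,d=read_camera(n); cv2.imwrite(f"pics/{n}0.png",im[:,:,::-1]); np.save(f"{n}.npy",d)
    ci=camera_info(n); print(n,-np.array(ci["R"]).T@ci["t"], ci["R"][2],(d>0).mean())
E
```

```text
{'time': 0.0, 'q': array([-1.35589810e+00,  2.64766638e-01,  1.60534555e+00,  2.24395013e-05,
        1.27366534e+00, -3.68812774e-02]), 'joint_vel': array([-0.00026362, -0.00127217,  0.00049123,  0.00012417,  0.000271  ,
        0.00098825]), 'joint_torque': array([ 2.00439485e-03, -5.15106726e+01, -3.67317402e+01,  2.01888574e-04,
        1.31152302e-02, -1.03682967e-05]), 'tool_pos': array([ 0.16802863, -0.65302464,  0.22996827]), 'tcp_rot': array([-3.11457157e+00, -3.94166749e-01,  2.71326397e-04]), 'wrist_force': array([ 1.17430132, -0.02272819,  0.68087625]), 'torque': array([-0.00140102,  0.07781698,  0.01710058]), 'width': 0.9980626385880388}
scene [ 1.15751813 -0.4249163   0.63136414] [-0.66503813  0.45772267 -0.59009681] 0.9959453125
side [ 0.2524923  -0.47650769  0.68689535] [ 0.37993258  0.58492706 -0.71659722] 0.99590625
```

View pics/scene0.png

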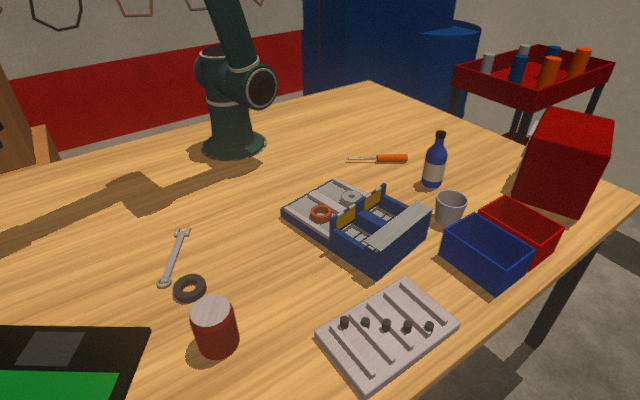

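View pics/side0.png

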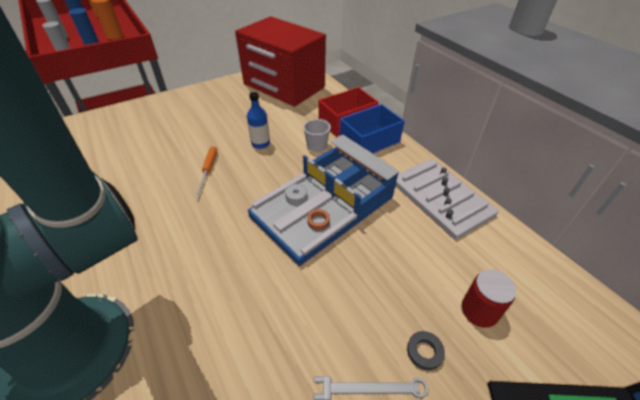

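The gear is in the left lane (side view at 297,193; scene view at 350,198). The bushing is in the right lane (side view at 318,219). The flaps are yellow at side (316,173) and (345,192).

```bash
python3 - <<'E'
from h import *
from scipy import ndimage as nd
for n,g,b in(("scene",(350,198),(321,213)),("side",(297,193),(318,219))):
    im=cv2.imread(f"pics/{n}0.png"); P=cloud(n,np.load(f"{n}.npy"))
    hsv=cv2.cvtColor(im,cv2.COLOR_BGR2HSV)
    c=rays(n,[g,b],0.05); print(n,"gear,bush ray",c.round(3).tolist())
    near=np.hypot(P[...,0]-c[0,0],P[...,1]-c[0,1])<0.30
    m=near&(P[...,2]>0.018)&(P[...,2]<0.12)
    l,k=nd.label(m); lab=l[g[1],g[0]]; m=l==lab
    r=cv2.minAreaRect(P[m][:,:2].astype(np.float32)*1000); print("rect",r,cv2.boxPoints(r).round(0).tolist())
    # blue washer or not
    y=cv2.inRange(hsv,(18,120,60),(34,255,255))>0
    y&=near&(P[...,2]>0.03)
    l,k=nd.label(y)
    for i in range(1,k+1):
        if (l==i).sum()>25: q=P[l==i]; print("flap",(l==i).sum(),q.mean(0).round(3),q.min(0).round(3),q.max(0).round(3))
    for i,nm in enumerate(("gear","bush")):
        q=P[(np.hypot(P[...,0]-c[i,0],P[...,1]-c[i,1])<0.04)&(abs(P[...,2]-(.052,.050)[i])<.006)]
        (cc,rr)=cv2.minEnclosingCircle(q[:,:2].astype(np.float32)); print(nm,len(q),cc,rr,np.median(q[:,2]))
    np.save(n+"P.npy",P)
im=cv2.imread("pics/side0.png")[140:270,235:410]; cv2.imwrite("pics/crop.png",cv2.resize(im,None,fx=4,fy=4,interpolation=cv2.INTER_CUBIC))
E
```

```text
scene gear,bush ray [[0.546, 0.093, 0.05], [0.554, -0.006, 0.05]]
rect ((595.882080078125, 56.96678161621094), (328.6495361328125, 203.52615356445312), 10.243481636047363) [[416.0, 128.0], [452.0, -72.0], [776.0, -14.0], [739.0, 186.0]]
flap 187 [0.61  0.112 0.074] [0.603 0.079 0.053] [0.617 0.144 0.094]
flap 233 [0.628 0.013 0.074] [ 0.621 -0.021  0.052] [0.636 0.045 0.097]
gear 209 (0.5474218130111694, 0.0909029170870781) 0.03692787140607834 0.05271860476214715
bush 198 (0.5516183376312256, -0.009523732587695122) 0.03649980202317238 0.05007526294047017
side gear,bush ray [[0.54, 0.091, 0.05], [0.54, -0.008, 0.05]]
rect ((636.2373657226562, 73.6241455078125), (416.04925537109375, 307.8200988769531), 10.54312515258789) [[404.0, 187.0], [460.0, -116.0], [869.0, -40.0], [813.0, 263.0]]
flap 182 [0.606 0.11  0.071] [0.6   0.078 0.051] [0.612 0.142 0.091]
flap 211 [0.624 0.01  0.071] [ 0.617 -0.022  0.052] [0.631 0.042 0.093]
gear 281 (0.5422258973121643, 0.0978982150554657) 0.029627840965986252 0.05075459048883198
bush 218 (0.5438480973243713, -0.003241427941247821) 0.02721325308084488 0.048711097599556524
```

View pics/crop.png

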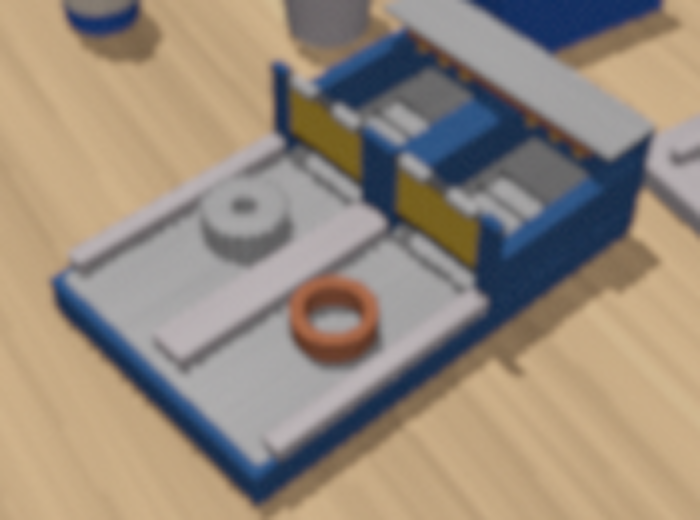

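```bash
python3 - <<'E'
from h import *
from scipy.spatial.transform import Rotation as Ro
s=status.read_state(); R0=Ro.from_rotvec(s["tcp_rot"]); ci=camera_info("wrist")
c=-np.array(ci["R"]).T@ci["t"]; print("cam in tool",R0.inv().apply(c-s["tool_pos"]), "axis",R0.inv().apply(ci["R"][2]))
yaw=.179; W=Ro.from_euler("z",yaw); down=Ro.from_matrix(np.diag([1.,-1,-1]))
for t in(40,45,50):
    T=W*Ro.from_euler("y",-(90-t),degrees=True)*down
    print(t,"tool z",T.as_matrix()[:,2].round(3),"turn/fs",((T*R0.inv()).as_rotvec()/(np.pi/2)).round(4))
o=np.array([.617,.061]); ex=np.array([np.cos(yaw),np.sin(yaw)]); ey=np.array([-ex[1],ex[0]])
g=np.array([.543,.0965])-o; print("gear washer",g@ex,g@ey)
for x in(-.125,.03):print(x,o+x*ex+.049*ey)
E
```

```text
cam in tool [ 7.57971909e-02 -9.40486216e-05 -1.43313394e-01] axis [-2.95632321e-01  1.02113112e-04  9.55301796e-01]
40 tool z [ 0.754  0.136 -0.643] turn/fs [ 0.1175 -0.5431 -0.0439]
45 tool z [ 0.696  0.126 -0.707] turn/fs [ 0.1056 -0.4888 -0.0445]
50 tool z [ 0.633  0.114 -0.766] turn/fs [ 0.0938 -0.4345 -0.0449]
gear washer -0.06649702481676363 0.04810816656783665
-0.125 [0.48527298 0.08696138]
0.03 [0.63779643 0.11455846]
```

Request:
move_arm(
  deltas=[
    [[0, 0, 0], [0.22, 0.5, 0.2], 1],
    [[0, 0, 0], [0.45, 1, 0.4], 1],
  ],
)

```text
time: 0.35
tool_pos: [0.2131, -0.5523, 0.2701]
tcp_rot: [-3.114, -0.392, 0.0]
wrist_force: [1.1, 0.1, 0.9]
width: 0.608
```

Request:
move_arm(
  deltas=[
    [[0, 0, 0], [0.22, 0.5, 0], 1],
    [[0, 0, 0], [0.45, 1, 0], 1],
  ],
)

```text
time: 0.6
tool_pos: [0.2586, -0.452, 0.2712]
tcp_rot: [-3.117, -0.394, -0.0]
wrist_force: [0.7, 0.1, -0.3]
width: 0.142
```

Request:
move_arm(
  deltas=[
    [[0, 0, 0], [0.22, 0.5, 0], 1],
    [[0, 0, 0], [0.45, 1, 0], 1],
  ],
)

```text
time: 0.85
tool_pos: [0.3034, -0.3518, 0.2709]
tcp_rot: [-3.116, -0.394, -0.0]
wrist_force: [1.2, 0.6, -0.1]
width: -0.001
```

Request:
move_arm(
  deltas=[
    [[0, 0, 0], [0.22, 0.5, 0], 1],
    [[0, 0, 0], [0.45, 1, 0], 1],
  ],
)

```text
time: 1.1
tool_pos: [0.3483, -0.2519, 0.271]
tcp_rot: [-3.117, -0.394, -0.0]
wrist_force: [1.0, 0.9, -0.2]
width: 0.001
```

Request:
move_arm(
  deltas=[
    [[0, 0, 0], [0.22, 0.5, 0], 1],
    [[0, 0, 0], [0.45, 1, 0], 1],
  ],
)

```text
time: 1.35
tool_pos: [0.3933, -0.152, 0.2711]
tcp_rot: [3.117, 0.394, 0.0]
wrist_force: [1.1, 0.2, -0.3]
width: 0.002
```

Request:
move_arm(
  deltas=[
    [[0, 0, 0], [0.22, 0.5, 0], 1],
    [[0, 0, 0], [0.45, 1, 0], 1],
    [[0, 0, 0], [0.45, 1, 0], 1],
    [[0, 0, 0], [0.45, 1, 0], 1],
  ],
)

```text
time: 1.85
tool_pos: [0.4378, -0.0537, 0.2708]
tcp_rot: [3.116, 0.396, -0.002]
wrist_force: [-0.4, -1.0, -0.0]
width: 0.001
```

Request:
move_arm(
  deltas=[
    [[0.02, -0.1, -0.01], [0.1, 0.3, 0], 1],
    [[0.04, -0.2, -0.02], [0.2, 0.6, 0], 1],
    [[0.065, -0.3, -0.03], [0.3, 1, 0], 1],
    [[0.085, -0.4, -0.035], [0.4, 1, 0], 1],
    [[0.105, -0.49, -0.045], [0.47, 1, 0], 1],
    [[0.105, -0.49, -0.045], [0.47, 1, 0], 1],
    [[0.105, -0.49, -0.045], [0.47, 1, 0], 1],
  ],
)

```text
time: 2.72
tool_pos: [0.4857, 0.0451, 0.2726]
tcp_rot: [-2.833, -0.249, -1.176]
wrist_force: [0.0, -0.3, 1.1]
width: -0.002
```

Request:
move_arm(
  deltas=[
    [[0, 0, 0], [0, 0.4, -0.4], 1],
    [[0, 0, 0], [0, 0.4, -0.9], 1],
    [[0, 0, 0], [0, 0.4, -1], 1],
    [[0, 0, 0], [0, 0.4, -1], 1],
  ],
)

```text
time: 3.22
tool_pos: [0.4939, 0.0873, 0.1774]
tcp_rot: [-2.837, -0.251, -1.165]
wrist_force: [-0.1, -0.3, 0.0]
width: -0.001
```

```bash
python3 - <<'E'
from h import *
print(status.read_state())
for n in("wrist","side"):
    im,d=read_camera(n); cv2.imwrite(f"pics/{n}1.png",im[:,:,::-1])
    np.save(n+"1.npy",cloud(n,d))
E
```

```text
{'time': 3.225, 'q': array([ 0.0798852 , -0.47680257,  2.56611757,  0.23615801,  0.28295965,
        1.27385958]), 'joint_vel': array([-1.07697102e-02, -3.59953309e-02, -9.20864160e-03,  5.73553015e-05,
       -1.51587237e-03, -1.14951510e-04]), 'joint_torque': array([  0.32111225, -10.2527976 , -36.21860862,   0.3308504 ,
        -3.53441544,  -0.03703573]), 'tool_pos': array([0.49392332, 0.08730675, 0.17743145]), 'tcp_rot': array([-2.8372202 , -0.25101524, -1.1648573 ]), 'wrist_force': array([-0.08476582, -0.2801613 ,  0.02839527]), 'torque': array([-0.06678465,  0.35776017, -0.00886281]), 'width': -0.000890342773465613}
```

View pics/wrist1.png

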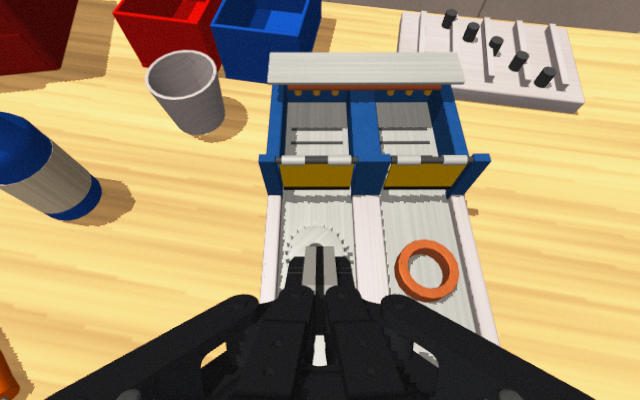

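The wrist view shows the gear (318,240) straight ahead of the shut fingertips, with the left flap at (315,175) and the bushing at (427,270) off to the right. Joint 3 is near its limit, so I'll start steeper and tilt later. First I'll measure the finger envelope, because the knuckles look wide.

```bash
python3 - <<'E'
from h import *
from scipy.spatial.transform import Rotation as Ro
s=status.read_state(); R0=Ro.from_rotvec(s["tcp_rot"]); P=np.load("wrist1.npy")
im=cv2.imread("pics/wrist1.png"); 
Q=R0.inv().apply(P.reshape(-1,3)-s["tool_pos"]); 
m=(abs(Q[:,0])<.06)&(abs(Q[:,1])<.12)&(Q[:,2]<.002)&(P.reshape(-1,3)[:,2]>.10)
Q=Q[m]
for a in range(0,130,10):
    q=Q[(-Q[:,2]*1000>=a)&(-Q[:,2]*1000<a+10)]
    if len(q): print(a,len(q),"y",(q[:,1].min()*1e3).round(),(q[:,1].max()*1e3).round(),"x",(q[:,0].min()*1e3).round(),(q[:,0].max()*1e3).round())
E
```

```text
0 264 y -12.0 13.0 x 7.0 12.0
10 657 y -14.0 14.0 x 7.0 13.0
20 793 y -14.0 14.0 x 7.0 13.0
30 967 y -16.0 17.0 x -11.0 13.0
40 2537 y -34.0 33.0 x -11.0 15.0
50 7306 y -41.0 41.0 x -11.0 15.0
60 6373 y -50.0 49.0 x -8.0 19.0
70 11261 y -57.0 57.0 x -5.0 19.0
80 9157 y -62.0 61.0 x 6.0 19.0
90 550 y -19.0 18.0 x 17.0 21.0
```

Request:
move_arm(
  deltas=[
    [[-0.03, 0.1, 0], [-0.05, 0, 0.1], 1],
    [[-0.06, 0.2, 0], [-0.08, 0, 0.1], 1],
    [[-0.06, 0.25, 0], [-0.08, 0, 0], 1],
    [[-0.06, 0.25, 0], [-0.08, 0, 0], 1],
  ],
)

```text
time: 3.82
tool_pos: [0.4867, 0.0871, 0.1786]
tcp_rot: [-3.063, -0.284, -0.592]
wrist_force: [-0.6, -0.2, -0.5]
width: -0.002
```

```bash
python3 - <<'E'
from h import *
from scipy.spatial.transform import Rotation as Ro
s=status.read_state(); print(s["q"].round(3),s["tool_pos"]); T=Ro.from_rotvec(s["tcp_rot"]); print(T.as_matrix().round(3))
W=Ro.from_euler("z",.179); down=Ro.from_matrix(np.diag([1.,-1,-1]))
for t in(60,65,70):
    print(t,((W*Ro.from_euler("y",-(90-t),degrees=True)*down*T.inv()).as_rotvec()/(np.pi/2)).round(3))
E
```

```text
[ 0.131 -0.293  2.3   -0.008  0.754  1.521] [0.48666234 0.08710344 0.17855919]
[[ 0.912  0.179  0.369]
 [ 0.176 -0.983  0.043]
 [ 0.37   0.026 -0.929]]
60 [ 0.033 -0.087  0.   ]
65 [ 0.023 -0.033 -0.   ]
70 [ 0.013  0.022 -0.001]
```

```bash
cat > fk.py <<'E'
import numpy as np
from scipy.optimize import least_squares,fsolve
D=[(.2648,1.8701,3.1438,.6743,.2300),(-.4768,2.0893,2.3723,.5016,.1774),(-.293,2.007,2.761,.4944,.1786)]
def fk(p,a,b,c): 
    L1,L2,Lt,h,a0=p; return np.array([a0+L1*np.sin(a)+L2*np.sin(b)+Lt*np.sin(c),h+L1*np.cos(a)+L2*np.cos(b)+Lt*np.cos(c)])
f=least_squares(lambda p:np.concatenate([fk(p,*d[:3])-d[3:] for d in D]+[[.05*p[4]]]),[.45,.4,.25,.2,0])
p=f.x
if __name__=="__main__":
    print(p,np.abs(f.fun).max())
    for X,z,t in[(-.125,.042,67),(-.08,.042,60),(-.05,.042,60),(-.02,.042,50),(.0,.042,45),(.02,.042,45),(.02,.042,40),(.02,.042,35),(.02,.042,30)]:
        r=np.hypot(*(np.array([.617,.061])+X*np.array([.984,.178])+.049*np.array([-.178,.984]))); c=np.pi-np.radians(90-t)
        s,i,ok,_=fsolve(lambda q:fk(p,q[0],q[1],c)-(r,z),[-.2,2.1],full_output=1)
        print(X,t,"q2 %.2f q3 %.2f q5 %.2f"%(s[0],s[1]-s[0],c-s[1]),ok)
E
python3 fk.py; python3 - <<'E'
from h import *
from scipy.spatial.transform import Rotation as Ro
R0=Ro.from_rotvec([-2.8372202,-0.25101524,-1.1648573]); P=np.load("wrist1.npy").reshape(-1,3)
Q=R0.inv().apply(P-[0.49392332,0.08730675,0.17743145])*1000
Q=Q[(abs(Q[:,0])<60)&(abs(Q[:,1])<120)&(Q[:,2]<2)&(P[:,2]>.10)]
w=Q[abs(Q[:,1])>32]; print("min s wide",np.percentile(-w[:,2],[0,1]),w[np.argsort(-w[:,2])[:5]].round())
for t in(30,35,40,45,50):
    a=np.radians(t); x=w[:,2]*np.cos(a)+w[:,0]*np.sin(a); h=12-w[:,2]*np.sin(a)+w[:,0]*np.cos(a)
    k=h<74; print(t,"max X",-6-np.percentile(x[k],99.9) if k.any() else None)
E
```

```text
[ 0.52178867  0.57084484  0.36251622  0.25705944 -0.00692698] 0.00034634890271395845
-0.125 67 q2 -0.09 q3 2.44 q5 0.39 1
-0.08 60 q2 -0.04 q3 2.44 q5 0.21 1
-0.05 60 q2 0.02 q3 2.39 q5 0.21 1
-0.02 50 q2 0.06 q3 2.44 q5 -0.06 1
0.0 45 q2 0.11 q3 2.45 q5 -0.21 1
0.02 45 q2 0.14 q3 2.42 q5 -0.20 1
0.02 40 q2 0.17 q3 2.46 q5 -0.36 1
0.02 35 q2 0.21 q3 2.50 q5 -0.53 1
0.02 30 q2 0.27 q3 2.53 q5 -0.70 1
min s wide [48.73076867 53.34803918] [[ 13.  32. -49.]
 [ 13. -33. -49.]
 [ 13.  33. -49.]
 [ 13.  32. -49.]
 [ 13. -32. -50.]]
30 max X 31.51766706878101
35 max X 28.17267474694743
40 max X 24.386412703994054
45 max X 20.37123659549332
50 max X 15.96595604232644
```

```bash
cat > ik.py <<'E'
import numpy as np
from scipy.optimize import least_squares
from scipy.spatial.transform import Rotation as Ro
from fk import p
L1,L2,Lt,h,a0=p
e=lambda a,x:Ro.from_euler(a,x)
lo=np.array([-2.63,-.94,.31,-1.31,0,-2.55]);hi=np.array([2.63,2.18,2.57,4.45,2.66,2.55])
C=Ro.identity()
def FK(q):
    A=e("z",q[0]);B=A*e("y",q[1]);F=B*e("y",q[2]);T=F*e("z",q[3])*e("y",q[4])*e("z",q[5])*C
    return A.apply([a0,0,h])+B.apply([0,0,L1])+F.apply([0,0,L2])+T.apply([0,0,Lt]),T
q0=[-1.3559,.2648,1.6053,0,1.2737,-.0369]
C=FK(q0)[1].inv()*Ro.from_rotvec([-3.11457157,-.394166749,2.7e-4])
def IK(x,T,q): 
    f=least_squares(lambda v:np.r_[(FK(v)[0]-x)*5,(FK(v)[1]*T.inv()).as_rotvec(),1e-4*(v-q)],np.clip(q,lo+1e-3,hi-1e-3),bounds=(lo,hi)); return f.x,np.abs(f.fun[:6]).max()
def tool(az,t): # azimuth of tool z, depression t deg, wide axis level
    return e("z",az)*e("y",-np.radians(90-t))*Ro.from_matrix(np.diag([1.,-1,-1]))
E
python3 - <<'E'
from ik import *
q=np.array([.131,-.293,2.3,-.008,.754,1.521]); x,T=FK(q); print("FK check",x,T.as_matrix().round(3).tolist(),"C",C.as_rotvec())
pos=np.array([.60,.09,.25])
T0=tool(.179,65)
path=[(.179,65)]+[(.179+a,65) for a in(.15,.3,.4)]+[(.579,t) for t in(58,50,42,35)]+[(a,32) for a in(.5,.4,.3,.2,.179)]
for az,t in path:
    q,r=IK(pos,tool(az,t),q); print("%.2f %d"%(az,t),q.round(2),"res %.4f"%r,((tool(az,t)*T0.inv()).as_rotvec()/(np.pi/2)).round(3))
for X,t in((-.13,32),(-.1,32),(.025,32)):
    z=np.r_[np.array([.617,.061])+X*np.array([.984,.178])+.049*np.array([-.178,.984]),.043]
    q,r=IK(z,tool(.179,t),q); print(X,t,q.round(2),r)
E
```

```text
FK check [0.49045833 0.06260957 0.17886152] [[0.912, 0.18, 0.369], [0.176, -0.983, 0.043], [0.371, 0.026, -0.928]] C [-3.51894176e-05 -1.50117496e-06  1.57081972e+00]
0.18 65 [ 0.14 -0.15  2.07  0.02  0.79  1.52] res 0.0000 [0. 0. 0.]
0.33 65 [ 0.09 -0.14  2.06  0.14  0.8   1.25] res 0.0000 [ 0.    -0.     0.095]
0.48 65 [ 0.04 -0.12  2.05  0.24  0.84  1.  ] res 0.0000 [ 0.    -0.     0.191]
0.58 65 [ 0.01 -0.11  2.03  0.3   0.87  0.85] res 0.0000 [ 0.    -0.     0.255]
0.58 58 [-0.03 -0.16  2.12  0.46  0.77  0.69] res 0.0000 [ 0.029 -0.073  0.254]
0.58 50 [-0.09 -0.2   2.21  0.69  0.68  0.45] res 0.0000 [ 0.062 -0.156  0.253]
0.58 42 [-0.15 -0.22  2.29  0.99  0.63  0.14] res 0.0000 [ 0.095 -0.239  0.251]
0.58 35 [-0.2  -0.22  2.36  1.29  0.65 -0.17] res 0.0000 [ 0.124 -0.312  0.249]
0.50 32 [-0.17 -0.25  2.42  1.45  0.56 -0.25] res 0.0000 [ 0.123 -0.347  0.199]
0.40 32 [-0.09 -0.29  2.45  1.49  0.41 -0.19] res 0.0000 [ 0.105 -0.352  0.137]
0.30 32 [-0.   -0.32  2.47  1.55  0.26 -0.14] res 0.0000 [ 0.087 -0.356  0.075]
0.20 32 [ 0.1  -0.34  2.48  1.64  0.09 -0.13] res 0.0000 [ 0.069 -0.36   0.013]
0.18 32 [ 0.12 -0.34  2.48  1.71  0.05 -0.17] res 0.0000 [ 0.065 -0.361  0.   ]
-0.13 32 [ 0.18 -0.11  2.57  1.35  0.    0.22] 0.32059721177610623
-0.1 32 [ 0.17 -0.04  2.57  3.1   0.15 -1.53] 0.24537718433928588
0.025 32 [ 0.18  0.24  2.51  3.14  0.62 -1.57] 1.1656932692553912e-08
```

```bash
sed -i 's/A.apply(\[a0,0,h\])/A.apply([a0,D0,h])/; s/^C=Ro.identity()/C=Ro.identity(); D0=.0248/' ik.py; cat > plan.py <<'E'
from ik import *
print("FK chk",FK(q0)[0],FK([.131,-.293,2.3,-.008,.754,1.521])[0])
def W(X,z,y=.049): return np.r_[np.array([.617,.061])+X*np.array([.984,.178])+y*np.array([-.178,.984]),z]
q=np.array([.131,-.293,2.3,-.008,.754,1.521])
def go(l,x,T,pr=1):
    global q
    q,r=IK(x,T,q); print(l,q.round(2),"res %.4f"%r,x.round(3))
print("stage1")
for X,z,t in((-.13,.1,67),(-.13,.043,67),(-.1,.043,65),(-.06,.043,62),(-.02,.043,60)): go((X,z,t),W(X,z),tool(.179,t))
print("retreat+flip")
for X,z,t in((-.06,.043,62),(-.06,.1,65),(-.06,.16,65),(0.02,.17,65)): go((X,z,t),W(X,z),tool(.179,t))
for az,t in [(.179+a,65) for a in(.15,.3,.4)]+[(.579,t) for t in(58,50,42,35,30)]+[(a,30) for a in(.5,.4,.3,.2,.179)]: go((az,t),W(.02,.17),tool(az,t))
print("stage2")
for X,z,t in((0,.17,35),(-.04,.16,40),(-.04,.12,40),(-.04,.08,40),(-.045,.043,40),(-.02,.043,38),(0,.043,37),(.024,.043,37)): go((X,z,t),W(X,z),tool(.179,t))
E
python3 plan.py
```

```text
FK chk [ 0.168031   -0.6535075   0.22982933] [0.48721882 0.08719708 0.17886152]
stage1
(-0.13, 0.1, 67) [ 0.1  -0.21  2.41  0.06  0.55  1.46] res 0.0000 [0.48  0.086 0.1  ]
(-0.13, 0.043, 67) [ 0.1  -0.11  2.45  0.07  0.4   1.43] res 0.0000 [0.48  0.086 0.043]
(-0.1, 0.043, 65) [ 0.11 -0.06  2.42  0.09  0.34  1.42] res 0.0000 [0.51  0.091 0.043]
(-0.06, 0.043, 62) [0.11 0.01 2.38 0.12 0.27 1.4 ] res 0.0000 [0.549 0.099 0.043]
(-0.02, 0.043, 60) [0.12 0.07 2.33 0.14 0.22 1.38] res 0.0000 [0.589 0.106 0.043]
retreat+flip
(-0.06, 0.043, 62) [0.11 0.01 2.38 0.12 0.27 1.4 ] res 0.0000 [0.549 0.099 0.043]
(-0.06, 0.1, 65) [ 0.12 -0.08  2.31  0.06  0.48  1.46] res 0.0000 [0.549 0.099 0.1  ]
(-0.06, 0.16, 65) [ 0.12 -0.16  2.25  0.05  0.62  1.48] res 0.0000 [0.549 0.099 0.16 ]
(0.02, 0.17, 65) [ 0.13 -0.01  2.1   0.04  0.62  1.49] res 0.0000 [0.628 0.113 0.17 ]
(0.32899999999999996, 65) [ 0.08 -0.01  2.09  0.18  0.64  1.2 ] res 0.0000 [0.628 0.113 0.17 ]
(0.479, 65) [0.04 0.01 2.08 0.29 0.68 0.93] res 0.0000 [0.628 0.113 0.17 ]
(0.579, 65) [0.01 0.02 2.07 0.36 0.72 0.77] res 0.0000 [0.628 0.
[... 812 characters left out ...]

stage2
(0, 0.17, 35) [ 0.1  -0.17  2.5   2.73  0.16 -1.21] res 0.0000 [0.608 0.109 0.17 ]
(-0.04, 0.16, 40) [ 0.09 -0.25  2.52  1.64  0.07 -0.12] res 0.0000 [0.569 0.102 0.16 ]
(-0.04, 0.12, 40) [ 0.09 -0.16  2.55  2.66  0.14 -1.15] res 0.0000 [0.569 0.102 0.12 ]
(-0.04, 0.08, 40) [ 0.09 -0.05  2.57  2.88  0.26 -1.38] res 0.0008 [0.569 0.102 0.08 ]
(-0.045, 0.043, 40) [ 0.09  0.05  2.57  2.95  0.33 -1.44] res 0.0236 [0.564 0.101 0.043]
(-0.02, 0.043, 38) [ 0.1   0.12  2.56  2.99  0.44 -1.48] res 0.0000 [0.589 0.106 0.043]
(0, 0.043, 37) [ 0.1   0.16  2.53  3.    0.47 -1.49] res 0.0000 [0.608 0.109 0.043]
(0.024, 0.043, 37) [ 0.11  0.19  2.48  3.01  0.45 -1.5 ] res 0.0000 [0.632 0.113 0.043]
```

Request:
move_arm(
  deltas=[
    [[0.023, -0.033, 0], [-0.07, 0, -0.3], 1],
    [[0.023, -0.033, 0], [-0.07, 0, -0.6], 1],
    [[0.023, -0.033, 0], [-0.07, 0, -0.8], 1],
    [[0.023, -0.033, 0], [-0.07, 0, -0.8], 1],
  ],
)

```text
time: 4.32
tool_pos: [0.4752, 0.0868, 0.0945]
tcp_rot: [-3.019, -0.272, -0.66]
wrist_force: [-0.7, -0.6, 0.8]
width: -0.003
```

Request:
move_arm(
  deltas=[
    [[0, 0, 0], [0, 0, -0.2], 1],
    [[0, 0, 0], [0, 0, -0.4], 1],
    [[0, 0, 0], [0, 0, -0.54], 1],
    [[0, 0, 0], [0, 0, -0.54], 1],
    [[0, 0, 0], [0, 0, -0.54], 1],
  ],
)

```text
time: 4.95
tool_pos: [0.4785, 0.0876, 0.0438]
tcp_rot: [-3.017, -0.274, -0.668]
wrist_force: [0.9, 0.4, -0.1]
width: -0.002
```

```bash
cat > look.py <<'E'
from h import *
from ik import tool,Ro
import sys
s=status.read_state(); d=s["tool_pos"]-[.617,.061,.03]
print("q",s["q"].round(2),"washer",[(d@v).round(4) for v in([.984,.178,0],[-.178,.984,0],[0,0,1])],"F",s["wrist_force"].round(1),s["time"])
T=Ro.from_rotvec(s["tcp_rot"]); z=T.as_matrix()[:,2]; print("az",np.arctan2(z[1],z[0]),"t",np.degrees(np.arcsin(-z[2])))
for a in sys.argv[2:]:
    az,t=map(float,a.split(",")); print(a,((tool(az,t)*T.inv()).as_rotvec()/(np.pi/2)).round(3))
im,_=read_camera("side"); im2,_=read_camera("wrist")
cv2.imwrite(f"pics/{sys.argv[1]}.png",np.hstack([cv2.resize(im[130:290,220:420,::-1],(500,400)),cv2.resize(im2[:,140:500,::-1],(300,333)) .copy() if 0 else cv2.resize(im2[:,:,::-1],(300,188)).repeat(1,0) if 0 else cv2.copyMakeBorder(cv2.resize(im2[60:320,190:450,::-1],(300,300)),0,100,0,0,0)]))
E
python3 look.py a1 .179,65
```

```text
q [ 0.11 -0.12  2.47  0.09  0.35  1.42] washer [np.float64(-0.1315), np.float64(0.0508), np.float64(0.0138)] F [ 0.9  0.4 -0.1] 4.95
az 0.18187072222083564 t 65.01330827842479
.179,65 [-0.    -0.    -0.001]
```

View pics/a1.png

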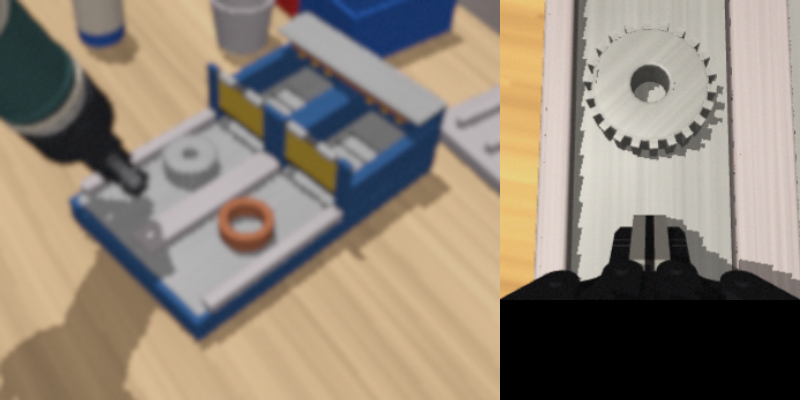

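The wrist view shows the gear (crop 650,85) dead ahead of the fingertips, and the side view shows both flaps shut. I'll start pushing slowly along the lane.

Request:
move_arm(
  deltas=[
    [[0, 0, 0], [0.05, 0.01, 0], 1],
    [[0, 0, 0], [0.1, 0.017, 0], 1],
    [[0, 0, 0], [0.15, 0.026, 0], 1],
    [[0, 0, 0], [0.2, 0.035, 0], 1],
    [[0, 0, 0], [0.24, 0.042, 0], 1],
    [[0, 0, 0], [0.28, 0.05, 0], 1],
    [[0, 0, 0], [0.32, 0.057, 0], 1],
    [[0, 0, 0], [0.36, 0.064, 0], 1],
    [[0.002, -0.01, 0], [0.4, 0.071, 0], 1],
    [[0.002, -0.01, 0], [0.44, 0.078, 0], 1],
    [[0.004, -0.02, 0], [0.48, 0.085, 0], 1],
    [[0.004, -0.02, 0], [0.52, 0.092, 0], 1],
    [[0.006, -0.03, 0], [0.56, 0.1, 0], 1],
    [[0.006, -0.03, 0], [0.6, 0.107, 0], 1],
    [[0.008, -0.04, 0], [0.65, 0.116, 0], 1],
    [[0.008, -0.04, 0], [0.7, 0.125, 0], 1],
    [[0.01, -0.05, 0], [0.75, 0.134, 0], 1],
    [[0.01, -0.054, 0], [0.79, 0.141, 0], 1],
    [[0.01, -0.054, 0], [0.79, 0.141, 0], 1],
  ],
)

```text
time: 7.42
tool_pos: [0.5567, 0.1017, 0.0422]
tcp_rot: [-2.979, -0.27, -0.792]
wrist_force: [-0.2, -0.2, 0.5]
width: -0.0
```

```bash
python3 look.py a2 .179,60
```

```text
q [0.12 0.02 2.38 0.15 0.22 1.37] washer [np.float64(-0.0521), np.float64(0.0508), np.float64(0.0122)] F [-0.2 -0.2  0.5] 7.425
az 0.18254761172360476 t 60.20562494906946
.179,60 [-0.    -0.002 -0.001]
```

View pics/a2.png

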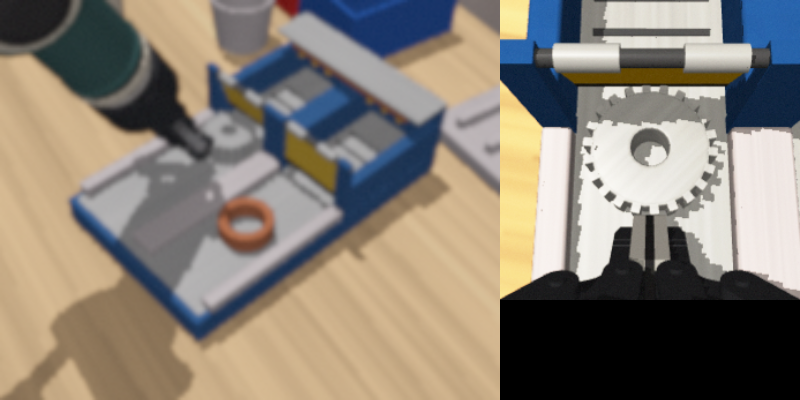

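The gear is moving straight, with its front edge now at the flap (crop 650,90). I'll push about 38 mm further.

Request:
move_arm(
  deltas=[
    [[0, 0, 0], [0.04, 0.007, 0.01], 1],
    [[0, 0, 0], [0.08, 0.014, 0.01], 1],
    [[0, 0, 0], [0.12, 0.021, 0.01], 1],
    [[0, 0, 0], [0.16, 0.028, 0.01], 1],
    [[0, 0, 0], [0.2, 0.035, 0.01], 1],
    [[0, 0, 0], [0.24, 0.042, 0.01], 1],
    [[0, 0, 0], [0.28, 0.049, 0.01], 1],
    [[0, 0, 0], [0.32, 0.056, 0.01], 1],
    [[0, 0, 0], [0.36, 0.063, 0.01], 1],
    [[0, 0, 0], [0.38, 0.067, 0.01], 1],
    [[0, 0, 0], [0.38, 0.067, 0.01], 1],
    [[0, 0, 0], [0.35, 0.062, 0.01], 1],
    [[0, 0, 0], [0.35, 0.062, 0.01], 1],
  ],
)

```text
time: 9.15
tool_pos: [0.5912, 0.1079, 0.0433]
tcp_rot: [-2.979, -0.27, -0.792]
wrist_force: [-0.1, 0.9, 0.8]
width: -0.0
```

```bash
python3 look.py a3 .30,60 .42,58 .42,53 .42,48 .42,43 .42,38 .34,38 .26,38 .179,38; python3 - <<'E'
from ik import *
from workcell import status
s=status.read_state(); q=s["q"]; x=s["tool_pos"]
for az,t in((.3,60),(.42,58),(.42,53),(.42,48),(.42,43),(.42,38),(.34,38),(.26,38),(.179,38)):
    q,r=IK(x,tool(az,t),q); print(az,t,q.round(2),round(r,4))
E
```

```text
q [0.12 0.09 2.31 0.13 0.23 1.39] washer [np.float64(-0.017), np.float64(0.0507), np.float64(0.0133)] F [-0.1  0.9  0.8] 9.15
az 0.18265467505578864 t 60.21714575845301
.30,60 [ 0.    -0.002  0.076]
.42,58 [ 0.007 -0.024  0.152]
.42,53 [ 0.023 -0.077  0.152]
.42,48 [ 0.04  -0.13   0.151]
.42,43 [ 0.056 -0.183  0.151]
.42,38 [ 0.073 -0.236  0.15 ]
.34,38 [ 0.063 -0.239  0.1  ]
.26,38 [ 0.054 -0.241  0.049]
.179,38 [ 0.044 -0.243 -0.002]
0.3 60 [0.07 0.08 2.32 0.46 0.26 0.92] 0.0
0.42 58 [0.01 0.08 2.33 0.81 0.3  0.43] 0.0
0.42 53 [-0.02  0.08  2.39  1.28  0.27 -0.05] 0.0
0.42 48 [-0.04  0.08  2.44  1.75  0.31 -0.54] 0.0
0.42 43 [-0.07  0.11  2.48  2.07  0.4  -0.89] 0.0
0.42 38 [-0.1   0.14  2.52  2.26  0.53 -1.1 ] 0.0
0.34 38 [-0.04  0.13  2.54  2.48  0.49 -1.2 ] 0.0
0.26 38 [ 0.03  0.12  2.55  2.72  0.46 -1.33] 0.0
0.179 38 [ 0.1   0.12  2.55  3.    0.44 -1.49] 0.0
```

Request:
move_arm(
  deltas=[
    [[0, 0, 0.04], [0, 0, 0], 1],
    [[0, 0, 0.076], [0, 0, 0], 1],
    [[0.002, -0.01, 0.11], [0, 0, 0], 1],
    [[0.007, -0.024, 0.15], [0, 0, 0], 1],
    [[0.012, -0.04, 0.15], [0, 0, 0], 1],
    [[0.017, -0.055, 0.15], [0, 0, 0], 1],
    [[0.023, -0.077, 0.15], [0, 0, 0], 1],
    [[0.03, -0.095, 0.15], [0, 0, 0], 1],
    [[0.035, -0.113, 0.15], [0, 0, 0], 1],
    [[0.04, -0.13, 0.15], [0, 0, 0], 1],
    [[0.045, -0.15, 0.15], [0, 0, 0], 1],
    [[0.05, -0.17, 0.15], [0, 0, 0], 1],
    [[0.06, -0.195, 0.15], [0, 0, 0], 1],
    [[0.06, -0.195, 0.15], [0, 0, 0], 1],
  ],
)

```text
time: 11.0
tool_pos: [0.5903, 0.1075, 0.042]
tcp_rot: [-2.666, -0.565, -1.185]
wrist_force: [0.3, -0.6, -0.2]
width: 0.006
```

```bash
python3 look.py a4 .34,42 .26,42 .179,42
```

```text
q [-0.06  0.12  2.48  2.13  0.42 -0.94] washer [np.float64(-0.018), np.float64(0.0505), np.float64(0.012)] F [ 0.3 -0.6 -0.2] 11.0
az 0.4190355859141147 t 42.056988711397935
.34,42 [-0.001 -0.001 -0.05 ]
.26,42 [-0.001 -0.001 -0.101]
.179,42 [-0.001 -0.001 -0.152]
```

View pics/a4.png

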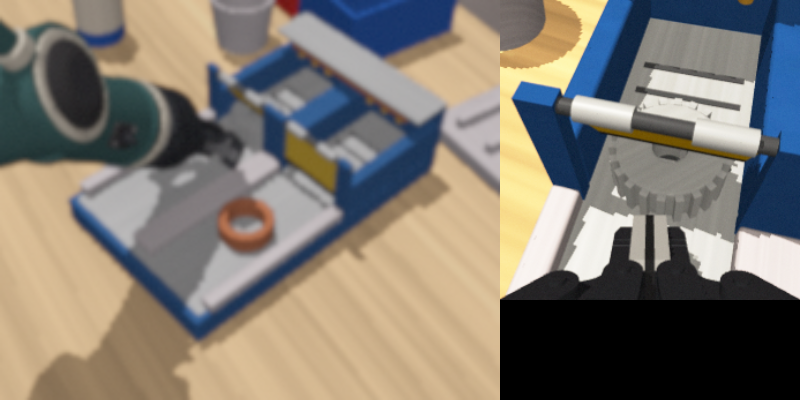

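The wrist flip worked: q4 is now 2.13. The gear sits under the open flap with the fingertips right behind it (crop 650,215). I'll yaw back into line.

Request:
move_arm(
  deltas=[
    [[0, 0, -0.025], [0, 0, -0.01], 1],
    [[0, 0, -0.05], [0, 0, -0.01], 1],
    [[0, 0, -0.075], [0, 0, -0.01], 1],
    [[0, 0, -0.1], [0, 0, -0.01], 1],
    [[0, 0, -0.125], [0, 0, -0.01], 1],
    [[0, 0, -0.152], [0, 0, -0.01], 1],
    [[0, 0, -0.152], [0, 0, -0.01], 1],
    [[0, 0, -0.152], [0, 0, -0.01], 1],
  ],
)

```text
time: 12.1
tool_pos: [0.5918, 0.1083, 0.0426]
tcp_rot: [-2.791, -0.254, -1.246]
wrist_force: [-0.3, 0.3, -0.1]
width: 0.0
```

```bash
python3 look.py a5 .179,42 .179,37
```

```text
q [ 0.11  0.1   2.5   2.96  0.3  -1.44] washer [np.float64(-0.0164), np.float64(0.051), np.float64(0.0126)] F [-0.3  0.3 -0.1] 12.1
az 0.18189370439872546 t 41.881013067733676
.179,42 [-0.     0.001 -0.002]
.179,37 [ 0.01  -0.053 -0.002]
```

Request:
move_arm(
  deltas=[
    [[0, 0, 0], [0.03, 0.005, -0.01], 1],
    [[0, -0.005, 0], [0.06, 0.01, -0.01], 1],
    [[0.002, -0.01, 0], [0.09, 0.016, -0.015], 1],
    [[0.003, -0.015, 0], [0.12, 0.021, -0.015], 1],
    [[0.004, -0.02, 0], [0.15, 0.027, -0.015], 1],
    [[0.005, -0.03, 0], [0.18, 0.032, -0.015], 1],
    [[0.007, -0.04, 0], [0.21, 0.037, -0.015], 1],
    [[0.01, -0.053, 0], [0.24, 0.043, -0.015], 1],
    [[0.01, -0.053, 0], [0.27, 0.048, -0.015], 1],
    [[0.01, -0.053, 0], [0.3, 0.053, -0.015], 1],
    [[0.01, -0.053, 0], [0.3, 0.053, -0.015], 1],
  ],
)

```text
time: 13.58
tool_pos: [0.622, 0.1133, 0.0411]
tcp_rot: [-2.73, -0.247, -1.361]
wrist_force: [-0.1, 0.6, -0.2]
width: -0.003
```

```bash
python3 look.py a6
```

```text
q [ 0.11  0.19  2.48  3.01  0.45 -1.49] washer [np.float64(0.0143), np.float64(0.0506), np.float64(0.0111)] F [-0.1  0.6 -0.2] 13.575
az 0.18101331197838674 t 37.0105252798991
```

View pics/a6.png

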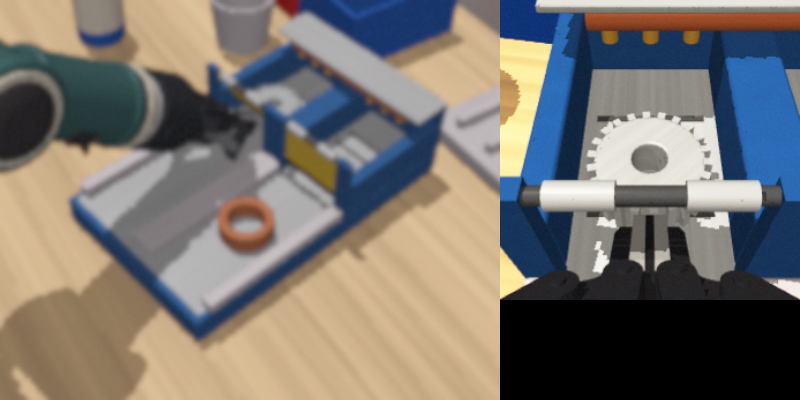

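The gear is inside now, with its bore at crop (650,157) beyond the hinge rod and the fingers still clear of the posts. I'll push another 9 mm and measure.

Request:
move_arm(
  deltas=[
    [[0, 0, 0], [0.03, 0.005, 0], 1],
    [[0, 0, 0], [0.06, 0.01, 0], 1],
    [[0, 0, 0], [0.09, 0.016, 0], 1],
    [[0, 0, 0], [0.09, 0.016, 0], 1],
    [[0, 0, 0], [0.09, 0.016, 0], 1],
  ],
)

```text
time: 14.3
tool_pos: [0.6304, 0.1148, 0.0406]
tcp_rot: [-2.731, -0.246, -1.36]
wrist_force: [-0.0, -0.1, -0.6]
width: 0.0
```

```bash
cat > gear.py <<'E'
from h import *
import sys
im,d=read_camera("wrist"); P=cloud("wrist",d)
Q=P-[.617,.061,.03]; x=Q@[.984,.178,0]; y=Q@[-.178,.984,0]; z=Q[...,2]
m=(abs(z-.022)<.004)&(x>.005)&(x<.12)&(abs(y-.05)<.036)
m=cv2.morphologyEx(m.astype(np.uint8),cv2.MORPH_OPEN,np.ones((3,3)))>0
print("gear top x",np.percentile(x[m],[0.5,50,99.5]).round(4),"y",np.percentile(y[m],[.5,99.5]).round(4),m.sum(),"z",np.median(z[m]))
print("F",status.read_state()["wrist_force"].round(1))
cv2.imwrite(f"pics/{sys.argv[1]}.png",im[:,:,::-1])
E
python3 gear.py g1; python3 look.py a7
```

```text
gear top x [0.0134 0.0521 0.0826] y [0.0141 0.0772] 6892 z 0.022594253528497376
F [-0.3 -0.1 -1.5]
q [ 0.11  0.2   2.46  3.01  0.45 -1.5 ] washer [np.float64(0.0227), np.float64(0.0506), np.float64(0.0106)] F [-0.3 -0.1 -1.5] 14.35
az 0.1810023369137769 t 37.06489519568167
```

```bash
python3 - <<'E'
from ik import *
from workcell import status
s=status.read_state(); q=s["q"]; x=s["tool_pos"]; T0=Ro.from_rotvec(s["tcp_rot"])
for d,z,t in((3.5,.001,33),(-10,.006,36),(-25,.01,40),(-40,.014,44),(-52,.018,46)):
    p=x+np.r_[np.array([.984,.178])*d/1000,z]; q,r=IK(p,tool(.181,t),q)
    print(d,t,q.round(3),round(r,4),"shift",((p-x)*10).round(3),"turn",((tool(.181,t)*T0.inv()).as_rotvec()/(np.pi/2)).round(3))
E
```

```text
3.5 33 [ 0.106  0.237  2.502  3.03   0.594 -1.519] 0.0 shift [0.034 0.006 0.01 ] turn [ 0.008 -0.045  0.   ]
-10 36 [ 0.106  0.173  2.508  3.011  0.484 -1.499] 0.0 shift [-0.098 -0.018  0.06 ] turn [ 0.002 -0.012  0.   ]
-25 40 [ 0.106  0.106  2.505  2.971  0.345 -1.459] 0.0 shift [-0.246 -0.044  0.1  ] turn [-0.006  0.032  0.   ]
-40 44 [ 0.107  0.047  2.497  2.883  0.211 -1.369] 0.0 shift [-0.394 -0.071  0.14 ] turn [-0.014  0.076  0.   ]
-52 46 [ 0.106  0.008  2.498  2.762  0.141 -1.249] 0.0 shift [-0.512 -0.093  0.18 ] turn [-0.018  0.098  0.   ]
```

Request:
move_arm(
  deltas=[
    [[0.003, -0.015, 0], [0, 0, 0.005], 1],
    [[0.006, -0.03, 0], [0.01, 0.002, 0.01], 1],
    [[0.008, -0.044, 0], [0.02, 0.004, 0.01], 1],
    [[0.008, -0.044, 0], [0.034, 0.006, 0.01], 1],
    [[0.008, -0.044, 0], [0.034, 0.006, 0.01], 1],
    [[0.008, -0.044, 0], [0.034, 0.006, 0.01], 1],
  ],
)

```text
time: 15.2
tool_pos: [0.6338, 0.1154, 0.0416]
tcp_rot: [-2.677, -0.242, -1.452]
wrist_force: [-1.0, -0.8, -1.3]
width: 0.0
```

```bash
python3 gear.py g2; python3 look.py a8
```

```text
gear top x [0.0197 0.0549 0.0851] y [0.0143 0.0776] 6304 z 0.022706562665032577
F [-1.2  0.3 -1.2]
q [ 0.11  0.24  2.48  3.03  0.58 -1.52] washer [np.float64(0.0262), np.float64(0.0505), np.float64(0.0117)] F [-1.2  0.3 -1.2] 15.25
az 0.1809332033195498 t 33.05131836352156
```

View pics/g2.png

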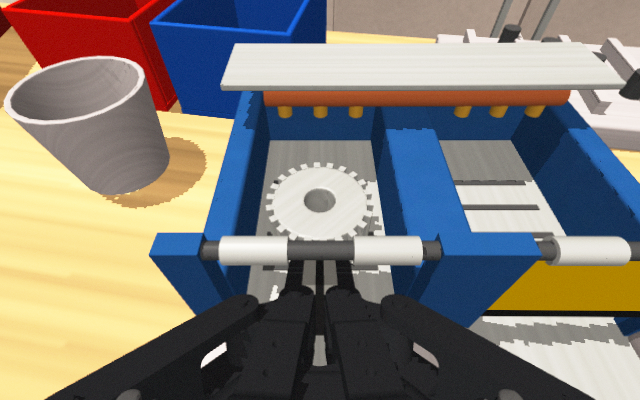

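The gear lies beyond the rod (bore at 320,200; centre about 57 mm past the flap plane). The fingers don't touch the posts. Drawing back now.

Request:
move_arm(
  deltas=[
    [[-0.002, 0.01, 0], [-0.045, -0.008, 0.015], 1],
    [[-0.004, 0.02, 0], [-0.09, -0.016, 0.035], 1],
    [[-0.006, 0.032, 0], [-0.13, -0.024, 0.05], 1],
    [[-0.009, 0.047, 0], [-0.18, -0.032, 0.063], 1],
    [[-0.011, 0.061, 0], [-0.23, -0.041, 0.076], 1],
    [[-0.014, 0.076, 0], [-0.28, -0.05, 0.09], 1],
    [[-0.018, 0.098, 0], [-0.36, -0.064, 0.11], 1],
    [[-0.022, 0.12, 0], [-0.43, -0.077, 0.13], 1],
    [[-0.024, 0.13, 0], [-0.49, -0.088, 0.15], 1],
    [[-0.026, 0.143, 0], [-0.55, -0.1, 0.17], 1],
    [[-0.026, 0.143, 0], [-0.55, -0.1, 0.17], 1],
    [[-0.026, 0.143, 0], [-0.55, -0.1, 0.17], 1],
    [[-0.026, 0.143, 0], [-0.55, -0.1, 0.17], 1],
    [[-0.026, 0.143, 0], [-0.55, -0.1, 0.17], 1],
    [[-0.026, 0.143, 0], [-0.55, -0.1, 0.17], 1],
    [[-0.026, 0.143, 0], [-0.55, -0.1, 0.17], 1],
    [[-0.026, 0.143, 0], [-0.55, -0.1, 0.17], 1],
    [[-0.026, 0.143, 0], [-0.55, -0.1, 0.17], 1],
    [[-0.026, 0.143, 0], [-0.55, -0.1, 0.17], 1],
  ],
)

```text
time: 17.73
tool_pos: [0.5788, 0.1054, 0.0587]
tcp_rot: [-2.841, -0.256, -1.144]
wrist_force: [-0.4, 0.3, -0.1]
width: -0.002
```

```bash
python3 gear.py g3; python3 look.py a9; python3 - <<'E'
from h import *
a,_=read_camera("scene"); b=cv2.imread("pics/g3.png")
cv2.imwrite("pics/end.png",np.hstack([cv2.resize(a[165:285,260:440,::-1],(450,300)),b[100:400,150:500]]))
im,d=read_camera("scene"); P=cloud("scene",d)
hsv=cv2.cvtColor(im,cv2.COLOR_RGB2HSV); y=cv2.inRange(hsv,(18,120,60),(34,255,255))>0
Q=P-[.617,.061,.03]; x=Q@[.984,.178,0]; yy=Q@[-.178,.984,0]
for s in(1,-1):
    m=y&(abs(yy-s*.05)<.034)&(abs(x)<.05)&(Q[...,2]>.012); print("flap",s,m.sum(),"x low/high",[np.median(x[m&(Q[...,2]<.035)]).round(4),np.median(x[m&(Q[...,2]>.045)]).round(4)])
E
```

```text
gear top x [0.0348 0.0575 0.0859] y [0.0232 0.0858] 4414 z 0.022595626755439763
F [-0.3 -0.5 -0.4]
q [ 0.11  0.02  2.48  2.75  0.13 -1.23] washer [np.float64(-0.0297), np.float64(0.0505), np.float64(0.0286)] F [-0.3 -0.5 -0.4] 17.775
az 0.18115718771694356 t 46.11861807705953
flap 1 186 x low/high [np.float64(0.0023), np.float64(0.0023)]
flap -1 232 x low/high [np.float64(0.002), np.float64(0.0023)]
```

View pics/end.png

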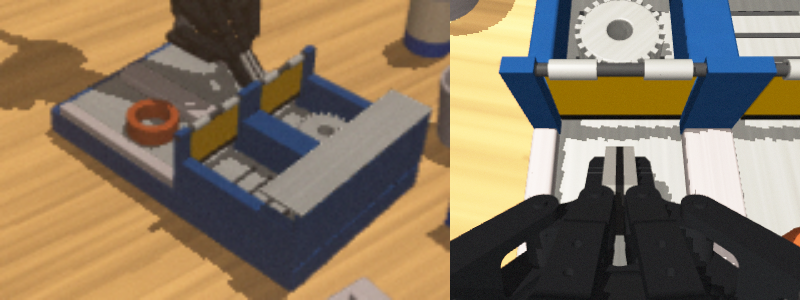

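Both flaps hang vertical (lower and upper edges at the same x). The gear lies flat inside, the fingers are clear in front, and the bushing is where it was. Handing in.

```bash
python3 -c "from workcell import order; print(order.finish_job())"
```

```text
the job is handed in; nothing more can be done
None
```

I pushed the steel gear along the left lane and in through its flap, then drew the shut fingers back out, and handed the job in at about 18 s. The arm could not reach far enough through the flap in its first wrist pose. I paused the push with the gear under the flap, turned the wrist over right behind it, and finished the push at a shallower angle.

The last checks, just before handing in:
- **Gear:** it lies flat inside with its centre about 57–58 mm past the flap plane (the allowed range is 34–105 mm).
- **Flaps:** both hang shut; the lower and upper edges agree to within 0.3 mm.
- **Fingers:** the tips stand about 20 mm in front of the flap, and the wrist force is near zero.
- **Bushing:** it looks unmoved in the pictures. I did not measure it or the other bench items again at the end.

None of these checks failed or disagreed. Hand-in reported no verdict.

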